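# Weigh out the solid finial

## Task

One of the two small drum-shaped zinc finials on the bench is solid and the other hollow, and only the balance can tell: stand one on each pan of the balance, let go and see which side drops. Then move the heavier one, from the side that dropped, into the plywood tray and leave the lighter one standing on its pan. Set them down upright and gently.

Things in the scene. Friction and masses are not known exactly. Their poses are not given: they have to be found in the camera images.
- finial_a: turned bare zinc finial: round foot 44 mm across, 6 mm thick; plain drum 38 mm across from 6 to 40 mm height (grip here); small knob 26 mm across with a point at 68 mm. Origin: centre of the underside, z up. Starts standing on the bench, left or right of the tray. Of the two look-alikes one is solid (350 to 450 g), one hollow (180 to 250 g).
- finial_b: turned bare zinc finial: round foot 44 mm across, 6 mm thick; plain drum 38 mm across from 6 to 40 mm height (grip here); small knob 26 mm across with a point at 68 mm. Origin: centre of the underside, z up. Starts standing on the bench, left or right of the tray. Of the two look-alikes one is solid (350 to 450 g), one hollow (180 to 250 g).
- beam: balance beam with two round dish pans, on a fixed stand 130 x 150 mm (cheeks at its middle, 87 mm high). Origin on the pivot, 75 mm above the bench; x along the pivot, y along the beam, z up. Pan centres at y = +-120 mm, floors at z = 10 mm, 66 mm across, rims 82 mm across, 5 mm high. Level when empty; tips slowly to 8 degrees (17 mm at a pan) under one finial, or to the heavier of two.
- tray: a fixed open plywood tray with a cork-coloured floor, 142 mm square outside, walls 6 mm thick and 20 mm high, floor about 5 mm above the bench. Origin at the centre of its underside, x and y along its sides.
Mind the look-alikes: they are no part of the job. What is shaped like the finial_b but red is not meant.

How it is judged:
On the way:
1. one finial stands on each pan, let go of, and the beam has tipped down at the heavier one ((((x of finial_a in the frame of beam between -0.02 and 0.02 m and y of finial_a in the frame of beam between 0.1 and 0.14 m and z of finial_a in the frame of beam between 0.004 and 0.018 m and angle between finial_a's own z axis and vertical below 0.25 rad) and (x of finial_b in the frame of beam between -0.02 and 0.02 m and y of finial_b in the frame of beam between -0.14 and -0.1 m and z of finial_b in the frame of beam between 0.004 and 0.018 m and angle between finial_b's own z axis and vertical below 0.25 rad) and angle between beam's own y axis and vertical above 1.6508 rad) or ((x of finial_a in the frame of beam between -0.02 and 0.02 m and y of finial_a in the frame of beam between -0.14 and -0.1 m and z of finial_a in the frame of beam between 0.004 and 0.018 m and angle between finial_a's own z axis and vertical below 0.25 rad) and (x of finial_b in the frame of beam between -0.02 and 0.02 m and y of finial_b in the frame of beam between 0.1 and 0.14 m and z of finial_b in the frame of beam between 0.004 and 0.018 m and angle between finial_b's own z axis and vertical below 0.25 rad) and angle between beam's own y axis and vertical below 1.4908 rad)) and contact force between each of the arm, the fingers and finial_a below 0.1 N and contact force between each of the arm, the fingers and finial_b below 0.1 N and contact force between each of the arm, the fingers and beam below 0.1 N), for 0.3 s.
At the end, for the whole second after the job is handed in: The heavier finial stands upright (within 10 degrees) on the floor of the plywood tray, wholly inside it, and the lighter one stands on a pan of the balance, within 20 mm of its centre along and across the beam and upright within 14 degrees; both at rest (x of finial_a in the frame of tray between -0.047 and 0.047 m and y of finial_a in the frame of tray between -0.047 and 0.047 m and z of finial_a in the frame of tray between 0 and 0.012 m and angle between finial_a's own z axis and vertical below 0.17 rad and ((x of finial_b in the frame of beam between -0.02 and 0.02 m and y of finial_b in the frame of beam between 0.1 and 0.14 m and z of finial_b in the frame of beam between 0.004 and 0.018 m and angle between finial_b's own z axis and vertical below 0.25 rad) or (x of finial_b in the frame of beam between -0.02 and 0.02 m and y of finial_b in the frame of beam between -0.14 and -0.1 m and z of finial_b in the frame of beam between 0.004 and 0.018 m and angle between finial_b's own z axis and vertical below 0.25 rad)) and linear speed of each of finial_a, finial_b below 0.03 m/s); the robot touches nothing.
It fails at once if a finial was dropped or pressed hard onto the balance or the tray (over 80 N) (contact force between any of finial_a, finial_b and beam above 80 N or contact force between any of finial_a, finial_b and tray above 80 N).
It also fails if it takes over 64 s, if anything falls off the work surface, if the arm or the gripper's body presses on something with over 40 N, if the wrist force passes 120 N, or if a joint passes its speed limit or range.

## Robot

A 6-joint arm with a two-finger parallel gripper is mounted at the origin on the work surface. World frame = base frame: x ahead of the robot, y to its left, z up, the work surface at z = 0. Lengths are in m, angles in rad, forces in N, time in s.
With the tool pointing down it reaches from about 0.325 to 0.875 m from the base axis. Payload 4.4 kg.
Tool frame: the origin (TCP) lies on the centre line of the jaws, within the pads' length; the fingertips stand 25 mm ahead of it and the grasp point (between the pads) lies 6 mm ahead of it; z points along the fingers, y is the direction in which the jaws open and shut (so a half turn about z gives the same grasp; the last joint's range is limited). The gripper opens to 85 mm and grips with 20 to 120 N. Pads are 22 mm wide; open, the fingers measure 114 mm over their backs; the gripper's body (76 mm by 85 mm) begins 54 mm behind the grasp point. The pads swing forward as they close: fully open they stand 13 mm farther back than shut.
Start: joints at [1.079, 0.207, 1.542, -0, 1.393, -0.15], TCP at [0.193, 0.542, 0.256] pointing down, gripper open.
Joint ranges: [-2.73, 2.73], [-0.86, 2.22], [0.23, 2.46], [-1.11, 4.25], [0.08, 2.63], [-2.82, 2.82]. Speed limits (rad/s): [2.79, 2.79, 3.14, 3.14, 3.14, 3.14].

## Interface

Orientations are given as [roll, pitch, yaw] about the fixed x, y, z axes, in that order (R = Rz(yaw) Ry(pitch) Rx(roll)).
In Python, from workcell import manip gives the robot as it stands.
- The arm moves only by the tool send_rows, never from a script. Its argument "commands" is a list of rows, each a list of 2 entries, a list of its own where there are three numbers: the shift along the tool's x, y, z in units of 50 mm (1.0 is 50 mm), then the turn, a rotation vector about the tool's x, y, z in units of 10 degrees (1.0 is 10 degrees). A call has 1 to 12 rows; each row is the pose to reach, as a shift and turn from the pose commanded when the call began, along the tool's axes at that moment; what a row does not reach only later rows make up. A row lasts 1/8 s, in which the tool goes at most 62.5 mm and 10.7 degrees, less where a joint would pass 70% of its speed; a pose out of reach is approached as far as the arm can. A call with a gripper value outside its range is refused whole. "jaw" is the opening, from 0 (shut) to 1 (fully open), set as the call begins (left out, the last holds). The fingers move at their own pace and stop on an object; "newtons" is the grip in N (left out, the last holds). Time passes only in rows, so rows that repeat a pose let the fingers close. It gives the time, the measured TCP pose, the force and the opening at its end, in the units of the state.
- manip.get_state(): the state, without advancing time (a new reading comes with each control period).
- manip.read_camera(name): name is "scene" or "top"; returns a dict with "frame" (480x640x3 uint8, blue, green, red), "fx", "fy", "cx", "cy" (pixels), "R" (3x3) and "t" (3): a world point X has camera coordinates R X + t. Camera axes: x right, y down, z forward; pixel columns grow to the right and rows downward; lengths in m; the calibration is good to about 2 mm. A picture is of the moment at which its call begins. There is no depth.
- manip.hand_in(): hands the job in, once; it reports no verdict.
The state is a dict: "time": time; "joint_positions": joint angles; "joint_vel": joint speeds; "joint_torque": joint torques, N m; "tcp_pos": TCP position; "tcp_rot": TCP orientation; "force": force on the tool from outside, world axes, zero at the start; "ft_torque": the same for the moment, N m; "gripper_width": finger opening in m.
Only numpy, scipy, OpenCV 4.12 (cv2) and the standard library are available. Lean on these libraries where they do the work, as an engineer would, in place of code of your own. Each camera call takes 0.05 s, during which the arm holds its last target.

## Working session

There is one attempt and no reset: what is moved stays moved. The work goes in short steps, Python scripts to look and compute and a tool call to move; the robot and the scene stay as the last step left them, time stands still between calls to the robot, and variables do not carry over. Pictures are saved under pics/ and viewed, and the job is handed in when it is done.

Besides the shell and the picture viewer there is one more tool, called by a JSON object that holds its "op" and its "data". send_rows: Moves the arm, as the interface text tells. Its arguments: {"type":"object","properties":{"commands":{"type":"array"},"jaw":{"type":"number"},"newtons":{"type":"number"}},"required":["commands"]}

```bash
mkdir -p pics; ls
python3 - <<'E'
from workcell import manip
import cv2
for n in("scene","top"):
    c=manip.read_camera(n);cv2.imwrite(f"pics/{n}0.png",c["frame"]);print(n,c["fx"],c["fy"],c["cx"],c["cy"],c["R"],c["t"])
print(manip.get_state())
E
```

```text
pics
scene 470.63168456217284 470.63168456217284 315.4583133586457 241.87466945864523 [[ 0.6725364   0.73976549 -0.0210194 ]
 [ 0.43163526 -0.41516322 -0.80083113]
 [-0.60115372  0.52951537 -0.59852125]] [-0.33462783 -0.18010644  1.43047146]
top 620.4512462143302 620.4512462143302 325.8085959792356 227.9585707349535 [[ 0.02512705 -0.99959557  0.01331657]
 [-0.99608241 -0.02616405 -0.08447052]
 [ 0.08478478 -0.01114191 -0.99633699]] [-0.03658021  0.54495121  1.16100811]
{'time': 0.1, 'joint_positions': array([ 1.07849161e+00,  2.07390134e-01,  1.54281800e+00, -3.26846163e-06,
        1.39351030e+00, -1.50498147e-01]), 'joint_vel': array([ 1.14078785e-04, -2.50368667e-03, -2.69074006e-03,  9.63769679e-07,
       -1.85693448e-05,  4.44495356e-04]), 'joint_torque': array([-3.44322498e-04, -3.84097195e+01, -2.92547250e+01, -1.77781353e-04,
        4.87384925e-03, -9.55727444e-06]), 'tcp_pos': array([0.19243993, 0.54116479, 0.25520712]), 'tcp_rot': array([-3.13949042e+00, -3.15539956e-04,  2.79978633e+00]), 'force': array([0.22896589, 0.63185065, 0.17035919]), 'ft_torque': array([ 0.05459086, -0.01295736,  0.01114   ]), 'gripper_width': 0.08566749156386036}
```

View pics/scene0.png

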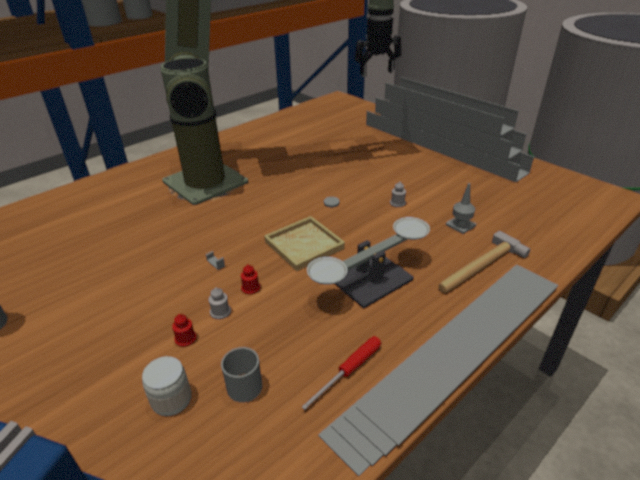

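View pics/top0.png

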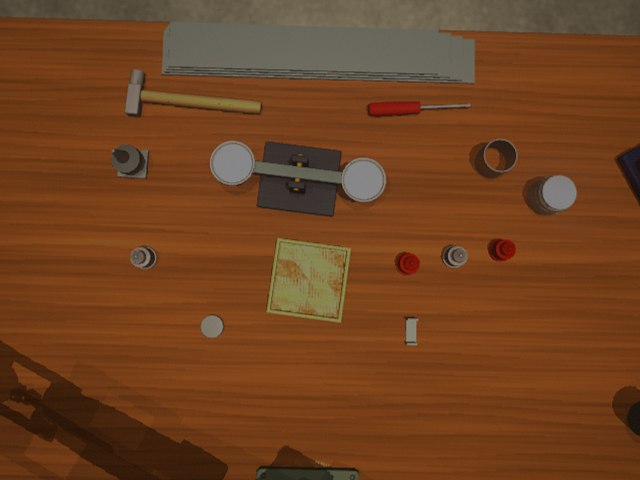

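Candidates (top view):
- Grey drum finials at (143,257) and (455,256).
- Red look-alikes at (408,263) and (504,249).
- A pointed ornament on a square foot at (128,160).
- A grey disc at (212,326).

The description fits the two grey drums. I'll check them in a close crop.

```bash
cat > h.py <<'E'
from workcell import manip
import cv2,numpy as np
def cam(n): return manip.read_camera(n)
def ray(c,u,v):
    d=c["R"].T@np.array([(u-c["cx"])/c["fx"],(v-c["cy"])/c["fy"],1]); return -c["R"].T@c["t"],d
def onz(c,u,v,z):
    o,d=ray(c,u,v); return o+d*(z-o[2])/d[2]
def proj(c,X):
    p=c["R"]@np.array(X)+c["t"]; return p[:2]/p[2]*c["fx"]+[c["cx"],c["cy"]]
E
python3 - <<'E'
from h import *
t=cv2.imread("pics/top0.png");s=cv2.imread("pics/scene0.png")
def cr(im,u,v,w=35): return cv2.resize(im[v-w:v+w,u-w:u+w],(380,380),interpolation=cv2.INTER_CUBIC)
a=np.vstack([np.hstack([cr(t,143,257),cr(t,455,256)]),np.hstack([cr(s,398,195),cr(s,218,303)])])
cv2.imwrite("pics/crop0.png",cv2.resize(a,(600,600)))
hsv=cv2.cvtColor(t,cv2.COLOR_BGR2HSV)
m=((hsv[...,1]<75)&(hsv[...,2]>45)).astype(np.uint8)
n,l,st,ce=cv2.connectedComponentsWithStats(m)
for i in range(1,n):
    if 150<st[i,4]<20000: print(st[i],ce[i])
# tray
m=cv2.inRange(hsv,(18,60,110),(40,255,255))
cs,_=cv2.findContours(m,0,2)
for k in cs:
    if cv2.contourArea(k)>500: print(cv2.minAreaRect(k),cv2.boundingRect(k))
E
```

```text
[125  70  19  44 552] [134.00905797  91.85326087]
[ 210  141  176   61 5568] [298.50413075 167.34877874]
[112 145  37  33 695] [130.48489209 162.05899281]
[542 175  35  36 945] [558.75238095 192.16507937]
[ 258  176   78   40 2105] [296.72874109 196.11306413]
[131 247  26  22 346] [142.1300578  257.39884393]
[443 246  24  22 312] [455.8974359  256.57371795]
[201 315  23  23 400] [211.6325 325.985 ]
[406 318  12  27 271] [410.70848708 330.87822878]
[330 470  29  10 192] [344.18229167 474.77604167]
((308.3651123046875, 279.822509765625), (75.52828216552734, 75.75347137451172), 7.765166282653809) (266, 238, 85, 85)
((200.0049285888672, 99.95048522949219), (119.00643157958984, 7.064763069152832), 5.710593223571777) (141, 91, 119, 19)
((366.0, 14.5), (29.0, 226.0), 90.0) (253, 0, 227, 30)
```

View pics/crop0.png

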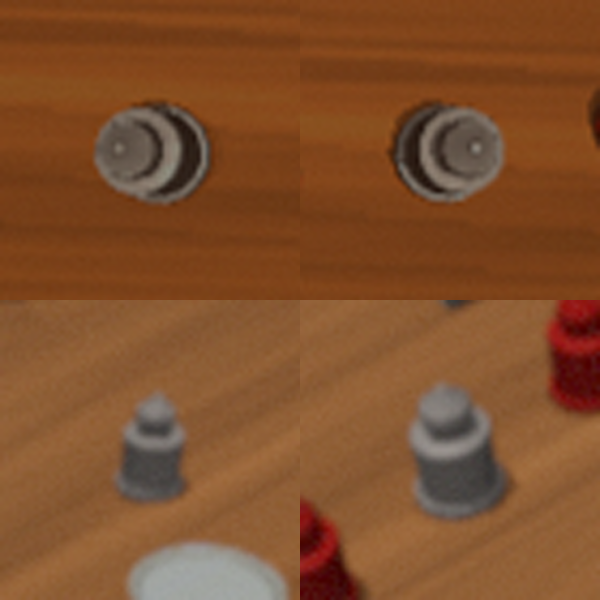

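The crops show two grey zinc finials, each with a round foot, drum and knob. Their tips in the top view are near (135.5,256.3) and (461.1,255.5). The red ones are separate.

Run:
```python
from h import *
c=cam("top");s=cam("scene");t=c["frame"]
def tri(p,q):
    o1,d1=ray(c,*p);o2,d2=ray(s,*q);A=np.c_[d1,-d2];x=np.linalg.lstsq(A,o2-o1,rcond=None)[0]
    return (o1+d1*x[0]+o2+d2*x[1])/2, np.linalg.norm(o1+d1*x[0]-o2-d2*x[1])
for tip,ft,sc in(((135.5,256.3),(144.6,257.5),(363+155/4.286,160+94/4.286)),((461.1,255.5),(453.8,256.5),(183+145/4.286,268+85/4.286))):
    print("tip",onz(c,*tip,.068),"foot",onz(c,*ft,.006),tri(tip,sc))
g=cv2.cvtColor(t,cv2.COLOR_BGR2GRAY)
hsv=cv2.cvtColor(t,cv2.COLOR_BGR2HSV)
P=[]
for (u,v) in((233,163),(363,180)):
    m=((hsv[...,1]<75)&(hsv[...,2]>80)).astype(np.uint8)
    k=np.zeros_like(m);cv2.circle(k,(u,v),28,1,-1);m&=k
    m=cv2.morphologyEx(m,cv2.MORPH_OPEN,cv2.getStructuringElement(2,(15,15)))
    cs,_=cv2.findContours(m,0,1);b=max(cs,key=cv2.contourArea)
    e=cv2.fitEllipse(b);p=onz(c,*e[0],.09);P.append(p);print(e,p,e[1][0]/c["fx"]*(1.16-.09))
P=np.array(P);d=P[0]-P[1];print("mid",P.mean(0),"len",np.linalg.norm(d),"ang",np.arctan2(d[1],d[0]))
a=cv2.boxPoints(((308.37,279.82),(75.53,75.75),7.765));q=np.array([onz(c,*x,.02) for x in a]);print("tray",q,q.mean(0),[np.linalg.norm(q[i]-q[i-1]) for i in range(4)])
st=manip.get_state();print(st["tcp_pos"],st["tcp_rot"])
cv2.imwrite("pics/pan0.png",cv2.resize(t[130:220,200:400],(800,360),interpolation=2))
```

```text
tip [0.48099643 0.32327645 0.068     ] foot [0.48108968 0.32391518 0.006     ] (array([0.48087908, 0.32287273, 0.06907712]), np.float64(0.00023654032027943482))
tip [ 0.49772488 -0.27152784  0.068     ] foot [ 0.49828987 -0.27169763  0.006     ] (array([ 0.49870377, -0.26986698,  0.06835896]), np.float64(0.00367961162567504))
((232.20765686035156, 162.68881225585938), (42.951114654541016, 45.06864547729492), 87.61695098876953) [0.65432617 0.15085765 0.09      ] 0.07407140038926305
((363.0157775878906, 179.44715881347656), (43.124202728271484, 43.975521087646484), 105.64352416992188) [ 0.63011403 -0.08709188  0.09      ] 0.074369899650924
mid [0.6422201  0.03188289 0.09      ] len 0.2391781939542933 ang 1.4693921104451877
tray [[ 0.38319932  0.08669722  0.02      ]
 [ 0.52581138  0.07191456  0.02      ]
 [ 0.51000477 -0.07146621  0.02      ]
 [ 0.3675256  -0.05519694  0.02      ]] [0.44663527 0.00798716 0.02      ] [np.float64(0.14275719973809567), np.float64(0.14337617622306814), np.float64(0.14424941384299372), np.float64(0.14340503793027032)]
[0.19253535 0.54132746 0.25552337] [-3.14011034e+00 -2.36224459e-04  2.79977461e+00]
```

View pics/pan0.png

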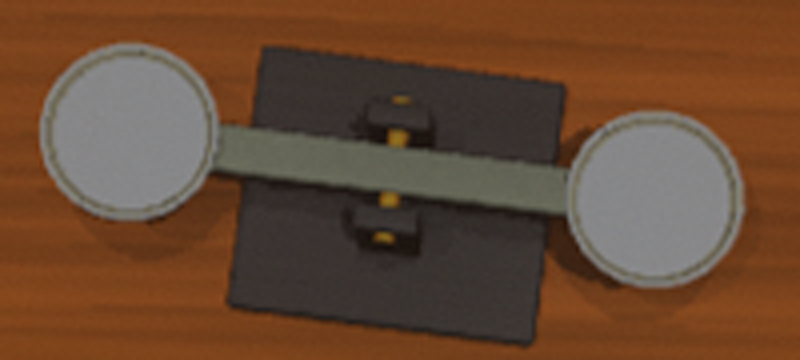

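```bash
cat >> h.py <<'E'
from scipy.spatial.transform import Rotation as Ro
def rot(yaw,tilt=0): # tilt about tool y
    return Ro.from_euler('xyz',[np.pi,0,yaw])*Ro.from_rotvec([0,tilt,0])
def go(p0,R0,p1,R1):
    print("shift",np.round(R0.inv().apply(np.array(p1)-p0)/.05,3),"turn",np.round(np.degrees((R0.inv()*R1).as_rotvec())/10,3))
E
python3 - <<'E'
from h import *
go([.193,.542,.256],rot(2.7996),[.481,.3235,.15],rot(1.471))
go([.481,.3235,.15],rot(1.471),[.481,.3235,.036],rot(1.471))
E
```

```text
shift [-6.892 -2.185  2.12 ] turn [ 0.    -0.     7.612]
shift [ 0.   -0.    2.28] turn [0. 0. 0.]
```

{"op": "send_rows", "data": {"commands": [[[-0.69,-0.22,0.1],[0,0,0.76]],[[-1.38,-0.44,0.2],[0,0,1.52]],[[-2.07,-0.66,0.4],[0,0,2.28]],[[-2.76,-0.87,0.6],[0,0,3.04]],[[-3.45,-1.09,0.9],[0,0,3.8]],[[-4.14,-1.31,1.2],[0,0,4.56]],[[-4.82,-1.53,1.5],[0,0,5.33]],[[-5.51,-1.75,1.7],[0,0,6.09]],[[-6.2,-1.97,1.9],[0,0,6.85]],[[-6.89,-2.185,2.12],[0,0,7.61]],[[-6.89,-2.185,2.12],[0,0,7.61]],[[-6.89,-2.185,2.12],[0,0,7.61]]], "jaw": 1, "newtons": 40}}

```text
time: 1.7
tcp_pos: [0.4802, 0.3235, 0.1501]
tcp_rot: [-3.141, 0.0, 1.472]
force: [-0.5, -0.2, 0.3]
gripper_width: 0.085
```

{"op": "send_rows", "data": {"commands": [[[0,0,0.4],[0,0,0]],[[0,0,0.9],[0,0,0]],[[0,0,1.4],[0,0,0]],[[0,0,1.8],[0,0,0]],[[0,0,2.1],[0,0,0]],[[0,0,2.28],[0,0,0]],[[0,0,2.28],[0,0,0]],[[0,0,2.28],[0,0,0]]]}}

```text
time: 2.7
tcp_pos: [0.4814, 0.3236, 0.0371]
tcp_rot: [3.14, -0.001, 1.472]
force: [-0.4, 0.8, 0.6]
gripper_width: 0.085
```

{"op": "send_rows", "data": {"commands": [[[0,0,0],[0,0,0]],[[0,0,0],[0,0,0]],[[0,0,0],[0,0,0]],[[0,0,0],[0,0,0]],[[0,0,0],[0,0,0]],[[0,0,0],[0,0,0]],[[0,0,0],[0,0,0]],[[0,0,0],[0,0,0]]], "jaw": 0, "newtons": 40}}

```text
time: 3.7
tcp_pos: [0.4814, 0.3235, 0.037]
tcp_rot: [3.14, -0.001, 1.472]
force: [0.6, -0.6, 4.1]
gripper_width: 0.0368
```

{"op": "send_rows", "data": {"commands": [[[0,0,-0.3],[0,0,0]],[[0,0,-0.8],[0,0,0]],[[0,0,-1.4],[0,0,0]],[[0,0,-2],[0,0,0]],[[0,0,-2.5],[0,0,0]],[[0,0,-2.8],[0,0,0]],[[0,0,-2.8],[0,0,0]],[[0,0,-2.8],[0,0,0]],[[0,0,-2.8],[0,0,0]]]}}

```text
time: 4.82
tcp_pos: [0.4797, 0.3229, 0.1746]
tcp_rot: [-3.139, 0.002, 1.472]
force: [-0.1, 0.1, -3.8]
gripper_width: 0.0363
```

Run:
```python
from h import *
for i in range(3):
    c=cam("scene")
    print(manip.get_state()["force"])
cv2.imwrite("pics/s1.png",c["frame"])
go([.481,.3235,.176],rot(1.471),[.654,.150,.176],rot(1.471))
```

```text
[-1.13798419 -0.32390114 -4.08079419]
[-0.23341666  0.21243556 -5.06131402]
[ 0.30933704 -0.62744834 -3.51378797]
shift [-3.108  3.789  0.   ] turn [0. 0. 0.]
```

View pics/s1.png

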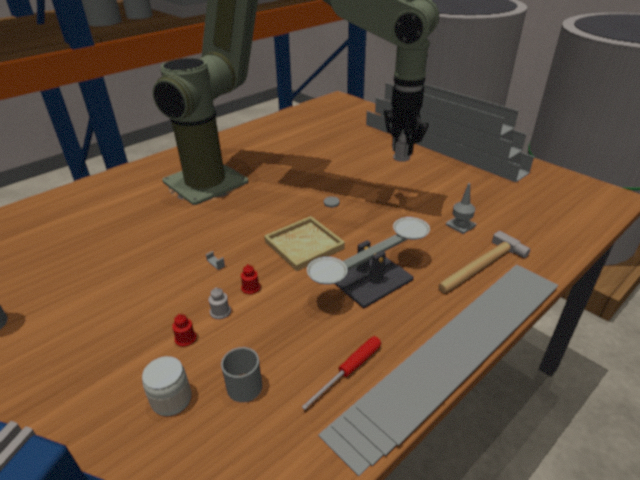

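The finial hangs in the jaws near pixel (402,153), and the wrist reads about 4 N. Next I'll move it over the left pan.

{"op": "send_rows", "data": {"commands": [[[-0.3,0.35,0],[0,0,0]],[[-0.8,0.95,0],[0,0,0]],[[-1.3,1.6,0],[0,0,0]],[[-1.8,2.2,0],[0,0,0]],[[-2.3,2.8,0],[0,0,0]],[[-2.75,3.35,0],[0,0,0]],[[-3.0,3.66,0],[0,0,0]],[[-3.108,3.789,0],[0,0,0]],[[-3.108,3.789,0],[0,0,0]],[[-3.108,3.789,0],[0,0,0]]]}}

```text
time: 6.22
tcp_pos: [0.6529, 0.1511, 0.1761]
tcp_rot: [-3.14, -0.0, 1.473]
force: [-0.4, 0.3, -3.2]
gripper_width: 0.0364
```

{"op": "send_rows", "data": {"commands": [[[0,0,0.2],[0,0,0]],[[0,0,0.5],[0,0,0]],[[0,0,0.7],[0,0,0]],[[0,0,0.8],[0,0,0]],[[0,0,0.85],[0,0,0]],[[0,0,0.9],[0,0,0]],[[0,0,0.9],[0,0,0]],[[0,0,0.9],[0,0,0]]]}}

```text
time: 7.22
tcp_pos: [0.6541, 0.15, 0.1317]
tcp_rot: [3.141, -0.0, 1.472]
force: [-0.5, -0.9, -3.5]
gripper_width: 0.0362
```

Run:
```python
from h import *
c=cam("scene");cv2.imwrite("pics/s2.png",cv2.resize(c["frame"][150:320,280:490],(741,600),interpolation=2))
c=cam("top");cv2.imwrite("pics/t2.png",cv2.resize(c["frame"][100:260,160:400],(800,533),interpolation=2))
s=manip.get_state();print(s["tcp_pos"],s["force"])
```

```text
[0.65405051 0.1499267  0.13166727] [-0.94506752 -0.60207001 -3.63835879]
```

View pics/s2.png

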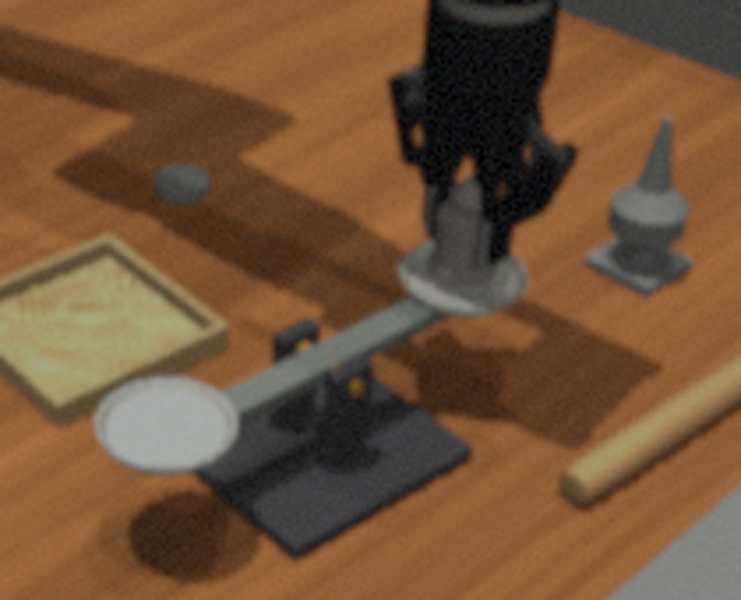

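View pics/t2.png

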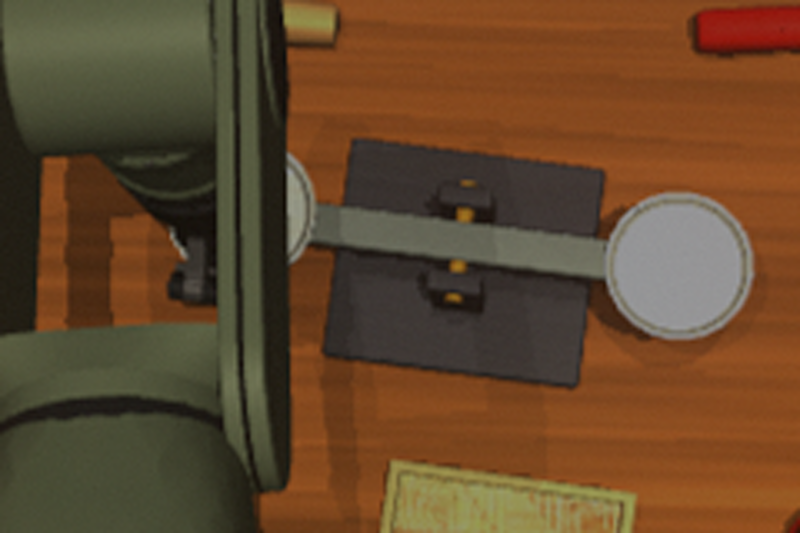

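The foot hovers over the middle of the left pan at (462,275) in the crop, and the beam is level. I'll lower slowly.

{"op": "send_rows", "data": {"commands": [[[0,0,0.04],[0,0,0]],[[0,0,0.08],[0,0,0]],[[0,0,0.12],[0,0,0]],[[0,0,0.15],[0,0,0]],[[0,0,0.17],[0,0,0]],[[0,0,0.19],[0,0,0]],[[0,0,0.21],[0,0,0]],[[0,0,0.21],[0,0,0]],[[0,0,0.21],[0,0,0]]]}}

```text
time: 8.45
tcp_pos: [0.6538, 0.1499, 0.1208]
tcp_rot: [3.142, 0.0, 1.472]
force: [-0.8, -0.7, -3.9]
gripper_width: 0.0361
```

Run:
```python
from h import *
c=cam("scene");cv2.imwrite("pics/s3.png",cv2.resize(c["frame"][150:320,280:490],(741,600),interpolation=2))
s=manip.get_state();print(s["tcp_pos"],s["force"])
```

```text
[0.65387282 0.14996134 0.12086111] [-0.0087854  -0.00908757 -3.29906583]
```

View pics/s3.png

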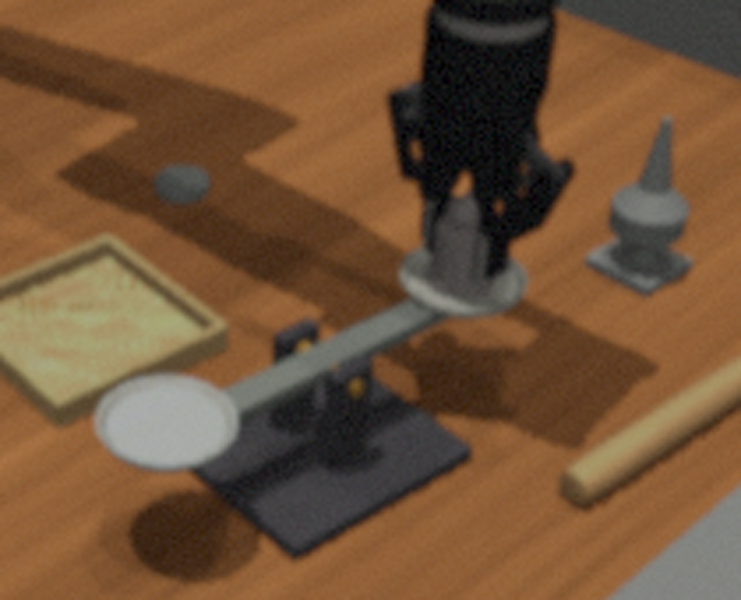

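{"op": "send_rows", "data": {"commands": [[[0,0,0.05],[0,0,0]],[[0,0,0.05],[0,0,0]],[[0,0,0.05],[0,0,0]]]}}

```text
time: 8.88
tcp_pos: [0.6537, 0.1499, 0.1181]
tcp_rot: [-3.141, 0.0, 1.472]
force: [0.0, -0.1, -3.1]
gripper_width: 0.0361
```

{"op": "send_rows", "data": {"commands": [[[0,0,0],[0,0,0]],[[0,0,0],[0,0,0]],[[0,0,0],[0,0,0]],[[0,0,0],[0,0,0]],[[0,0,0],[0,0,0]],[[0,0,0],[0,0,0]],[[0,0,0],[0,0,0]],[[0,0,0],[0,0,0]]], "jaw": 1}}

```text
time: 9.88
tcp_pos: [0.6538, 0.1499, 0.1182]
tcp_rot: [-3.141, 0.0, 1.472]
force: [0.6, -0.2, 0.4]
gripper_width: 0.0857
```

Run:
```python
from h import *
c=cam("scene");cv2.imwrite("pics/s4.png",cv2.resize(c["frame"][150:320,280:490],(741,600),interpolation=2))
s=manip.get_state();print(s["tcp_pos"],s["force"])
```

```text
[0.6538033  0.14993252 0.11823863] [ 0.08884574  0.75082181 -0.9018015 ]
```

View pics/s4.png

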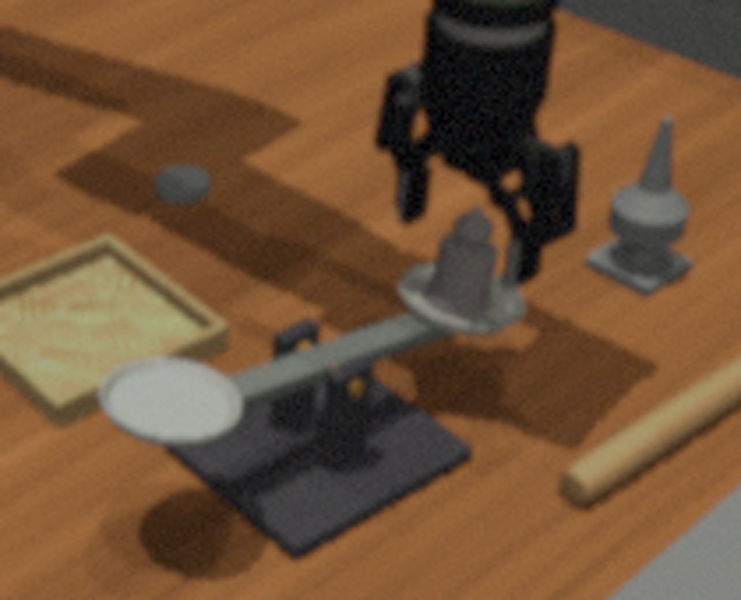

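The finial stands on the left pan, tilted with the dropped beam, and the jaws are clear. Now for the second one.

{"op": "send_rows", "data": {"commands": [[[0,0,-0.4],[0,0,0]],[[0,0,-1],[0,0,0]],[[0,0,-1.5],[0,0,0]],[[0,0,-1.6],[0,0,0]],[[0,0,-1.6],[0,0,0]]]}}

```text
time: 10.55
tcp_pos: [0.654, 0.1499, 0.199]
tcp_rot: [3.14, -0.0, 1.472]
force: [-0.3, -0.2, 0.7]
gripper_width: 0.0856
```

Run:
```python
from h import *
go([.654,.150,.198],rot(1.471),[.498,-.271,.198],rot(1.471))
go([.498,-.271,.198],rot(1.471),[.629,-.088,.198],rot(1.471))
```

```text
shift [-8.689 -2.266 -0.   ] turn [0. 0. 0.]
shift [3.903 2.242 0.   ] turn [0. 0. 0.]
```

{"op": "send_rows", "data": {"commands": [[[-0.5,-0.15,0],[0,0,0]],[[-1.3,-0.35,0],[0,0,0]],[[-2.3,-0.6,0],[0,0,0]],[[-3.3,-0.86,0],[0,0,0]],[[-4.3,-1.12,0],[0,0,0]],[[-5.3,-1.38,0],[0,0,0]],[[-6.3,-1.64,0],[0,0,0]],[[-7.3,-1.9,0],[0,0,0]],[[-8.2,-2.14,0],[0,0,0]],[[-8.689,-2.266,0],[0,0,0]],[[-8.689,-2.266,0],[0,0,0]],[[-8.689,-2.266,0],[0,0,0]]]}}

```text
time: 12.05
tcp_pos: [0.4977, -0.2701, 0.1972]
tcp_rot: [-3.14, -0.002, 1.472]
force: [-0.7, 0.2, -0.0]
gripper_width: 0.0854
```

{"op": "send_rows", "data": {"commands": [[[0,0,0.4],[0,0,0]],[[0,0,1],[0,0,0]],[[0,0,1.6],[0,0,0]],[[0,0,2.1],[0,0,0]],[[0,0,2.6],[0,0,0]],[[0,0,3],[0,0,0]],[[0,0,3.24],[0,0,0]],[[0,0,3.24],[0,0,0]],[[0,0,3.24],[0,0,0]]]}}

```text
time: 13.18
tcp_pos: [0.4988, -0.2712, 0.0371]
tcp_rot: [3.14, 0.001, 1.472]
force: [0.4, -0.6, 0.9]
gripper_width: 0.0857
```

Run:
```python
from h import *
c=cam("scene");cv2.imwrite("pics/s5.png",cv2.resize(c["frame"][200:380,130:350],(733,600),interpolation=2))
s=manip.get_state();print(s["tcp_pos"],s["force"])
```

```text
[ 0.49891515 -0.27148073  0.03733514] [-0.0330377   0.36085648 -0.48538942]
```

View pics/s5.png

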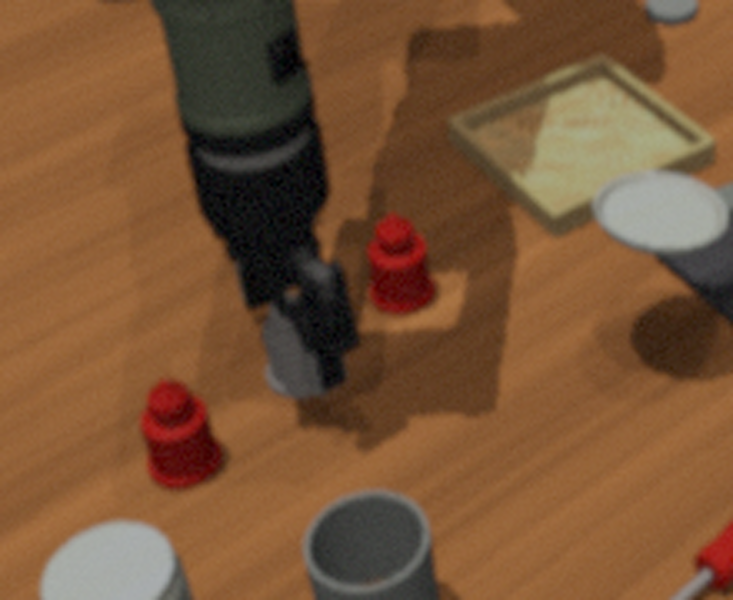

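The jaws straddle the grey finial at (300,360) in the crop, and both red ones stand clear. I'll grip and lift.

{"op": "send_rows", "data": {"commands": [[[0,0,0],[0,0,0]],[[0,0,0],[0,0,0]],[[0,0,0],[0,0,0]],[[0,0,0],[0,0,0]],[[0,0,0],[0,0,0]],[[0,0,0],[0,0,0]],[[0,0,0],[0,0,0]]], "jaw": 0, "newtons": 40}}

```text
time: 14.1
tcp_pos: [0.4985, -0.2715, 0.0369]
tcp_rot: [3.141, 0.001, 1.472]
force: [0.8, -0.4, 5.3]
gripper_width: 0.0363
```

{"op": "send_rows", "data": {"commands": [[[0,0,-0.3],[0,0,0]],[[0,0,-0.8],[0,0,0]],[[0,0,-1.4],[0,0,0]],[[0,0,-2],[0,0,0]],[[0,0,-2.6],[0,0,0]],[[0,0,-3.1],[0,0,0]],[[0,0,-3.24],[0,0,0]],[[0,0,-3.24],[0,0,0]],[[0,0,-3.24],[0,0,0]]]}}

```text
time: 15.22
tcp_pos: [0.4971, -0.2704, 0.1966]
tcp_rot: [-3.139, -0.002, 1.472]
force: [0.0, 0.0, -2.1]
gripper_width: 0.0363
```

Run:
```python
from h import *
c=cam("scene")
for i in range(3):
    c=cam("top")
    print(manip.get_state()["force"])
hsv=cv2.cvtColor(c["frame"],cv2.COLOR_BGR2HSV)
cv2.imwrite("pics/t6.png",cv2.resize(c["frame"][110:230,180:420],(800,400),interpolation=2))
s=manip.get_state();print(s["tcp_pos"],s["force"])
b=np.array([np.cos(-.1015),np.sin(-.1015),0]);y=np.array([-b[1],b[0],0]);piv=np.array([.6422,.0315,.075])
for sg,a in((1,-8),(-1,8)):
    a=np.radians(a); print(sg,"pan floor",piv+y*np.cos(a)*sg*.12+[0,0,sg*.12*np.sin(a)]+.01*(np.array([0,0,1])*np.cos(a)-y*np.sin(a)))
```

```text
[ 0.52111981  0.86359439 -1.58494434]
[ 0.1841499  -0.36831564 -3.08696511]
[-0.14556559  0.39187003 -1.59555689]
[ 0.49756789 -0.27079825  0.19716589] [-0.14556559  0.39187003 -1.59555689]
1 pan floor [0.65438178 0.15110514 0.06820191]
-1 pan floor [ 0.63001822 -0.08810514  0.06820191]
```

View pics/t6.png

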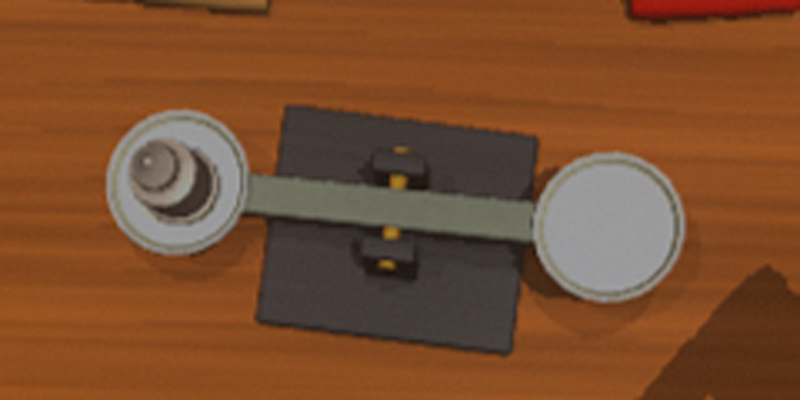

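Force while holding this one is about 2 N, against about 4 N for the first, so the left finial is probably the solid one. The first stands centred on the left pan, and the right pan is raised at (608,227) in the crop.

Run:
```python
from h import *
c=cam("top");print(onz(c,362.6,178.1,.1066))
go([.498,-.271,.198],rot(1.471),[.630,-.0865,.198],rot(1.471))
```

```text
[ 0.62977052 -0.08514054  0.1066    ]
shift [3.935 2.259 0.   ] turn [0. 0. 0.]
```

{"op": "send_rows", "data": {"commands": [[[0.4,0.23,0],[0,0,0]],[[1.0,0.57,0],[0,0,0]],[[1.7,0.97,0],[0,0,0]],[[2.4,1.37,0],[0,0,0]],[[3.1,1.77,0],[0,0,0]],[[3.6,2.05,0],[0,0,0]],[[3.9,2.24,0],[0,0,0]],[[3.93,2.26,0],[0,0,0]],[[3.93,2.26,0],[0,0,0]]]}}

```text
time: 16.6
tcp_pos: [0.6295, -0.0876, 0.1981]
tcp_rot: [-3.141, 0.001, 1.471]
force: [-0.1, -0.2, -2.1]
gripper_width: 0.0366
```

{"op": "send_rows", "data": {"commands": [[[0,0,0.2],[0,0,0]],[[0,0,0.5],[0,0,0]],[[0,0,0.75],[0,0,0]],[[0,0,0.9],[0,0,0]],[[0,0,0.98],[0,0,0]],[[0,0,1.0],[0,0,0]],[[0,0,1.0],[0,0,0]]]}}

```text
time: 17.48
tcp_pos: [0.6303, -0.0869, 0.1487]
tcp_rot: [3.141, 0.0, 1.472]
force: [0.3, -0.4, -2.0]
gripper_width: 0.0364
```

Run:
```python
from h import *
c=cam("scene");cv2.imwrite("pics/s7.png",cv2.resize(c["frame"][150:320,260:470],(741,600),interpolation=2))
s=manip.get_state();print(s["tcp_pos"],s["force"])
```

```text
[ 0.63036769 -0.08684775  0.14887561] [-0.57829371 -1.04886522 -0.7467371 ]
```

View pics/s7.png

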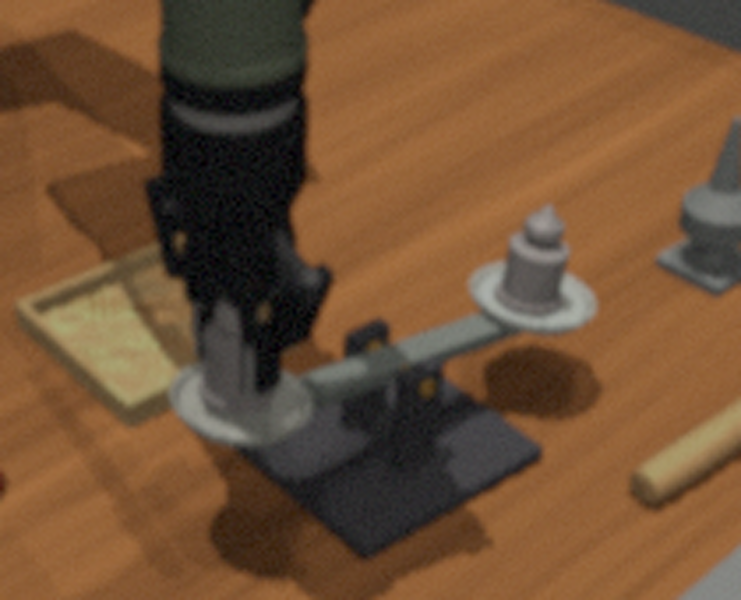

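The second finial hangs over the raised right pan at (240,400) in the crop, with the first standing at (540,265). I'll lower slowly and press lightly.

{"op": "send_rows", "data": {"commands": [[[0,0,0.05],[0,0,0]],[[0,0,0.1],[0,0,0]],[[0,0,0.13],[0,0,0]],[[0,0,0.16],[0,0,0]],[[0,0,0.19],[0,0,0]],[[0,0,0.22],[0,0,0]],[[0,0,0.25],[0,0,0]],[[0,0,0.25],[0,0,0]]]}}

```text
time: 18.52
tcp_pos: [0.6303, -0.0872, 0.136]
tcp_rot: [3.141, 0.001, 1.472]
force: [-1.0, -1.7, 1.5]
gripper_width: 0.0366
```

Run:
```python
from h import *
c=cam("scene");cv2.imwrite("pics/s8.png",cv2.resize(c["frame"][150:320,260:470],(741,600),interpolation=2))
s=manip.get_state();print(s["tcp_pos"],s["force"])
```

```text
[ 0.63031836 -0.08717705  0.13603126] [-1.01415139 -2.34720968  1.6929261 ]
```

View pics/s8.png

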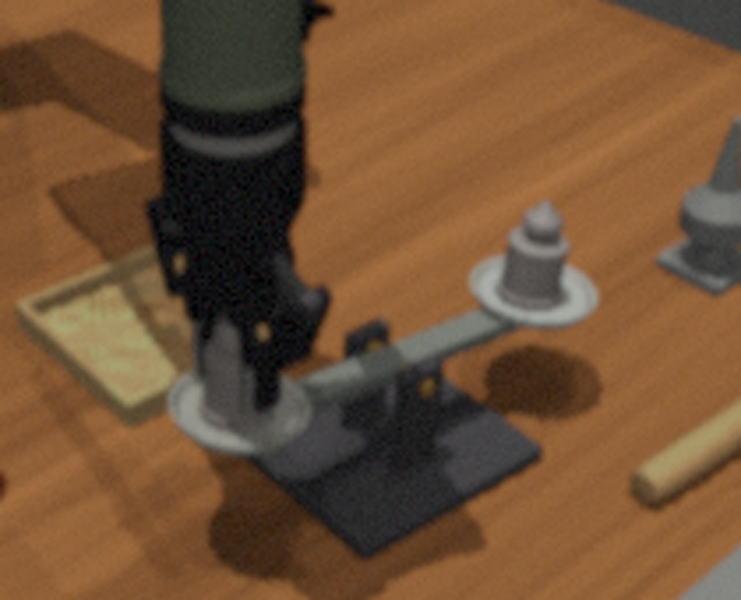

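In contact: the right pan has gone down a few mm with about 4 N of push. I'll release.

{"op": "send_rows", "data": {"commands": [[[0,0,0],[0,0,0]],[[0,0,0],[0,0,0]],[[0,0,0],[0,0,0]],[[0,0,0],[0,0,0]],[[0,0,0],[0,0,0]],[[0,0,0],[0,0,0]]], "jaw": 1}}

```text
time: 19.32
tcp_pos: [0.63, -0.0868, 0.1358]
tcp_rot: [3.142, -0.0, 1.472]
force: [-0.3, 0.2, 0.0]
gripper_width: 0.0853
```

{"op": "send_rows", "data": {"commands": [[[0,0,-0.3],[0,0,0]],[[0,0,-0.8],[0,0,0]],[[0,0,-1.4],[0,0,0]],[[0,0,-1.9],[0,0,0]],[[0,0,-2.0],[0,0,0]],[[0,0,-2.0],[0,0,0]],[[0,0,-2.0],[0,0,0]],[[0,0,-2.0],[0,0,0]]]}}

```text
time: 20.32
tcp_pos: [0.6293, -0.0866, 0.2343]
tcp_rot: [-3.139, -0.0, 1.472]
force: [-0.5, -0.1, -0.5]
gripper_width: 0.0852
```

Run:
```python
from h import *
c=cam("scene");cv2.imwrite("pics/s9.png",cv2.resize(c["frame"][150:320,260:470],(741,600),interpolation=2))
s=manip.get_state();print(s["tcp_pos"],s["force"])
```

```text
[ 0.62938663 -0.08668944  0.23447699] [0.02073564 0.19198171 0.08844655]
```

View pics/s9.png

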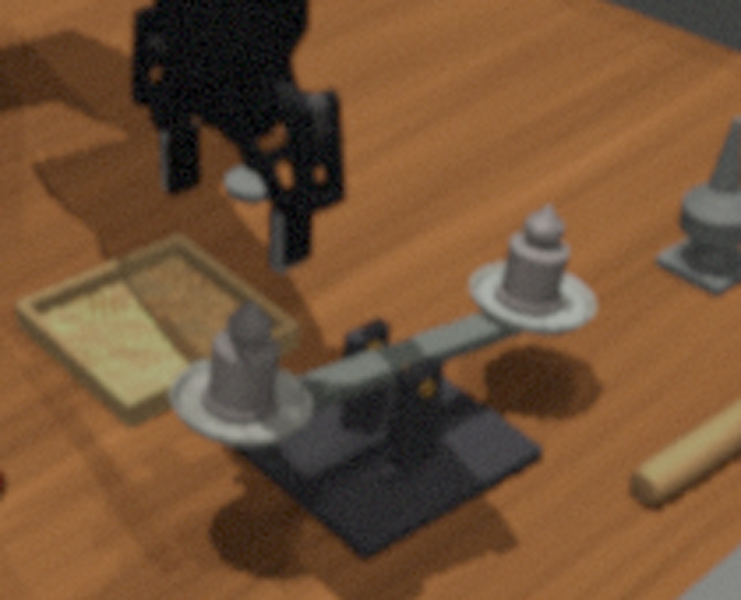

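The beam rests tipped down on the left (robot's +y) side, and both finials stand free. So the left finial is the heavy one. I'll check its position and plan a grasp tilted 8 degrees.

Run:
```python
from h import *
c=cam("top");cv2.imwrite("pics/t10.png",cv2.resize(c["frame"][120:220,180:420],(800,333),interpolation=2))
R=rot(1.471,np.radians(-8));print("toolz",R.apply([0,0,1]))
y=np.array([.101,.995,0]);a=np.array([0,0,1])*np.cos(.1396)+y*np.sin(.1396)
f=np.array([.6544,.1511,.0682]);T=f+a*.037;print("grasp TCP",T,"tip px",proj(c,f+.068*a),"foot",proj(c,f))
P=T+a*.085
go([.630,-.0865,.236],rot(1.471),P,R);print(P)
go(P,R,T,R)
```

```text
toolz [-0.01386592 -0.13848064 -0.99026807]
grasp TCP [0.65491999 0.1562227  0.10484005] tip px [223.08906505 157.00004064] foot [233.69353424 164.87816094]
shift [5.117 0.013 0.94 ] turn [ 0.  -0.8 -0. ]
[0.65611457 0.16799106 0.18901315]
shift [ 0.  -0.   1.7] turn [0. 0. 0.]
```

View pics/t10.png

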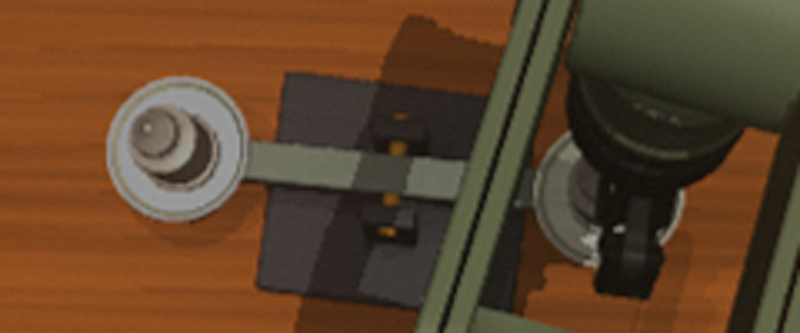

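The left finial's tip is at (224.4,158.1), against a prediction of (223.1,157.0), so it is about 2 mm off. I've corrected for that below.

{"op": "send_rows", "data": {"commands": [[[0.5,0,0],[0,-0.08,0]],[[1.2,0,0.1],[0,-0.2,0]],[[2,0,0.3],[0,-0.3,0]],[[2.8,-0.01,0.5],[0,-0.45,0]],[[3.6,-0.01,0.7],[0,-0.6,0]],[[4.4,-0.02,0.85],[0,-0.7,0]],[[4.9,-0.02,0.92],[0,-0.8,0]],[[5.075,-0.02,0.94],[0,-0.8,0]],[[5.075,-0.02,0.94],[0,-0.8,0]],[[5.075,-0.02,0.94],[0,-0.8,0]]]}}

```text
time: 21.68
tcp_pos: [0.6543, 0.1644, 0.1891]
tcp_rot: [3.141, 0.14, 1.47]
force: [0.6, 0.2, 0.2]
gripper_width: 0.0854
```

{"op": "send_rows", "data": {"commands": [[[0,0,0.3],[0,0,0]],[[0,0,0.7],[0,0,0]],[[0,0,1.1],[0,0,0]],[[0,0,1.4],[0,0,0]],[[0,0,1.6],[0,0,0]],[[0,0,1.67],[0,0,0]],[[0,0,1.67],[0,0,0]],[[0,0,1.67],[0,0,0]]]}}

```text
time: 22.68
tcp_pos: [0.6536, 0.1545, 0.1071]
tcp_rot: [3.14, 0.139, 1.472]
force: [0.5, -0.1, 0.6]
gripper_width: 0.0854
```

Run:
```python
from h import *
c=cam("scene");cv2.imwrite("pics/s11.png",cv2.resize(c["frame"][150:320,260:470],(741,600),interpolation=2))
s=manip.get_state();print(s["tcp_pos"],s["tcp_rot"],s["force"])
```

```text
[0.65358877 0.15446052 0.10708328] [3.13980526 0.13918228 1.4715962 ] [ 0.06503651 -0.06411716 -0.23672309]
```

View pics/s11.png

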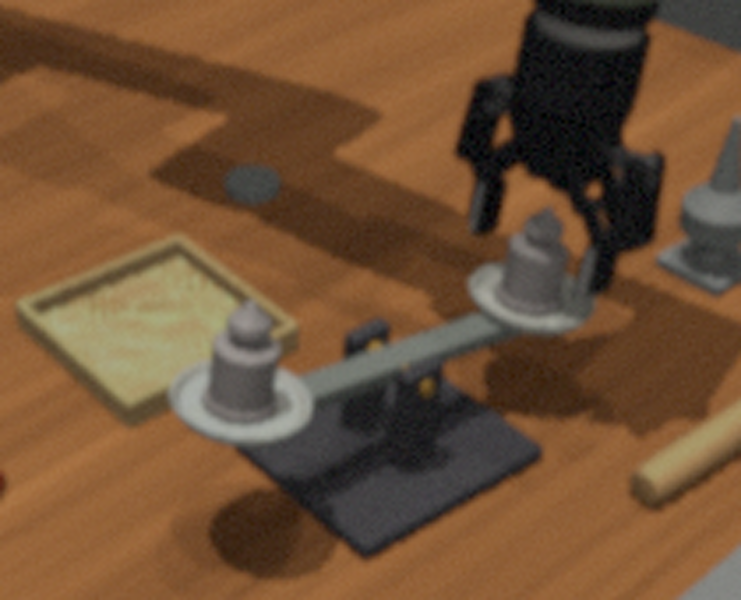

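Both finials stand on their pans and the tilted jaws straddle the left one. I'll grip and lift slowly.

{"op": "send_rows", "data": {"commands": [[[0,0,0],[0,0,0]],[[0,0,0],[0,0,0]],[[0,0,0],[0,0,0]],[[0,0,0],[0,0,0]],[[0,0,0],[0,0,0]],[[0,0,0],[0,0,0]],[[0,0,0],[0,0,0]]], "jaw": 0, "newtons": 40}}

```text
time: 23.6
tcp_pos: [0.6535, 0.1543, 0.1066]
tcp_rot: [3.14, 0.139, 1.472]
force: [1.7, -0.1, 2.1]
gripper_width: 0.0366
```

{"op": "send_rows", "data": {"commands": [[[0,0,-0.04],[0,0,0]],[[0,0,-0.1],[0,0,0]],[[0,0,-0.2],[0,0,0]],[[0,0,-0.35],[0,0,0]],[[0,0,-0.55],[0,0,0]],[[0,0,-0.8],[0,0,0]],[[0,0,-1.1],[0,0,0]],[[0,0,-1.4],[0,0,0]],[[0,0,-1.7],[0,0,0]],[[0,0,-2.0],[0,0,0]],[[0,0,-2.0],[0,0,0]],[[0,0,-2.0],[0,0,0]]]}}

```text
time: 25.1
tcp_pos: [0.654, 0.168, 0.2047]
tcp_rot: [-3.141, 0.14, 1.472]
force: [-0.7, -0.2, -3.6]
gripper_width: 0.0365
```

Run:
```python
from h import *
c=cam("scene");cv2.imwrite("pics/s12.png",cv2.resize(c["frame"][120:320,240:490],(750,600),interpolation=2))
s=manip.get_state();print(s["tcp_pos"],s["tcp_rot"],s["force"])
R=rot(1.471,np.radians(-8));p=s["tcp_pos"]
y=np.array([.101,.995,0])
go(p,R,[.447,.008,.20],rot(1.467))
```

```text
[0.65372941 0.16793306 0.20411203] [-3.13975252  0.1401179   1.47179087] [ 0.83039118 -0.73620348 -3.08220389]
shift [-3.548 -3.795  0.582] turn [0.002 0.8   0.023]
```

View pics/s12.png

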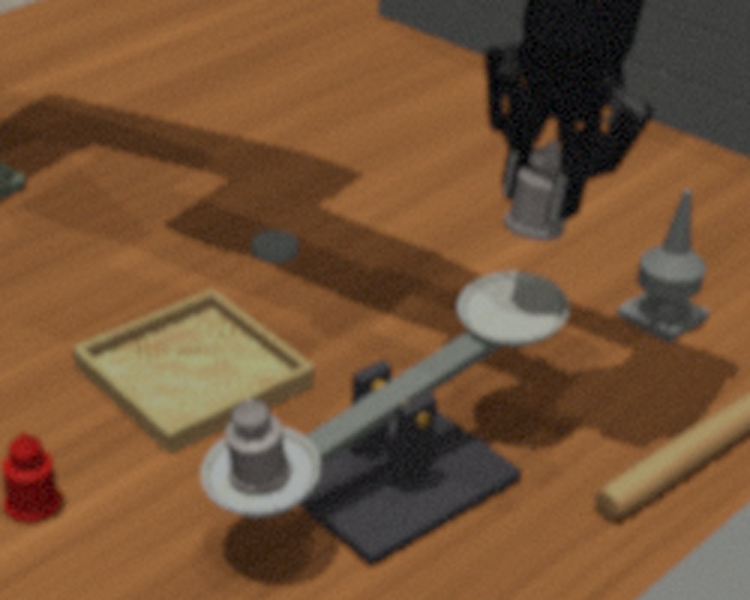

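The heavy finial is lifted at (540,200) in the crop. The light one stands on the right pan, which has now dropped. Over to the tray.

{"op": "send_rows", "data": {"commands": [[[-0.25,-0.28,0.02],[0,0.05,0]],[[-0.65,-0.7,0.08],[0,0.15,0]],[[-1.15,-1.25,0.17],[0,0.26,0.01]],[[-1.65,-1.78,0.27],[0,0.37,0.01]],[[-2.15,-2.3,0.35],[0,0.48,0.02]],[[-2.65,-2.84,0.43],[0,0.6,0.02]],[[-3.1,-3.3,0.51],[0,0.7,0.02]],[[-3.4,-3.65,0.56],[0,0.77,0.02]],[[-3.548,-3.795,0.58],[0,0.8,0.02]],[[-3.548,-3.795,0.58],[0,0.8,0.02]],[[-3.548,-3.795,0.58],[0,0.8,0.02]]]}}

```text
time: 26.52
tcp_pos: [0.4485, 0.0083, 0.2013]
tcp_rot: [3.141, -0.0, 1.468]
force: [-0.3, -0.7, -4.8]
gripper_width: 0.0363
```

{"op": "send_rows", "data": {"commands": [[[0,0,0.3],[0,0,0]],[[0,0,0.8],[0,0,0]],[[0,0,1.3],[0,0,0]],[[0,0,1.8],[0,0,0]],[[0,0,2.3],[0,0,0]],[[0,0,2.6],[0,0,0]],[[0,0,2.8],[0,0,0]],[[0,0,2.9],[0,0,0]],[[0,0,2.9],[0,0,0]],[[0,0,2.9],[0,0,0]]]}}

```text
time: 27.78
tcp_pos: [0.4485, 0.0079, 0.0568]
tcp_rot: [3.14, 0.0, 1.468]
force: [0.2, -0.1, -4.3]
gripper_width: 0.0363
```

{"op": "send_rows", "data": {"commands": [[[0,0,0.03],[0,0,0]],[[0,0,0.06],[0,0,0]],[[0,0,0.09],[0,0,0]],[[0,0,0.12],[0,0,0]],[[0,0,0.15],[0,0,0]],[[0,0,0.15],[0,0,0]]]}}

```text
time: 28.52
tcp_pos: [0.4476, 0.0081, 0.0484]
tcp_rot: [-3.141, -0.0, 1.468]
force: [0.5, 0.4, -4.0]
gripper_width: 0.0362
```

Run:
```python
from h import *
c=cam("scene");cv2.imwrite("pics/s13.png",cv2.resize(c["frame"][150:300,230:430],(800,600),interpolation=2))
s=manip.get_state();print(s["tcp_pos"],s["tcp_rot"],s["force"])
```

```text
[0.44763591 0.00807239 0.04846922] [-3.14151107e+00 -2.84809580e-05  1.46815843e+00] [ 0.30438318 -0.188406   -4.0221208 ]
```

View pics/s13.png

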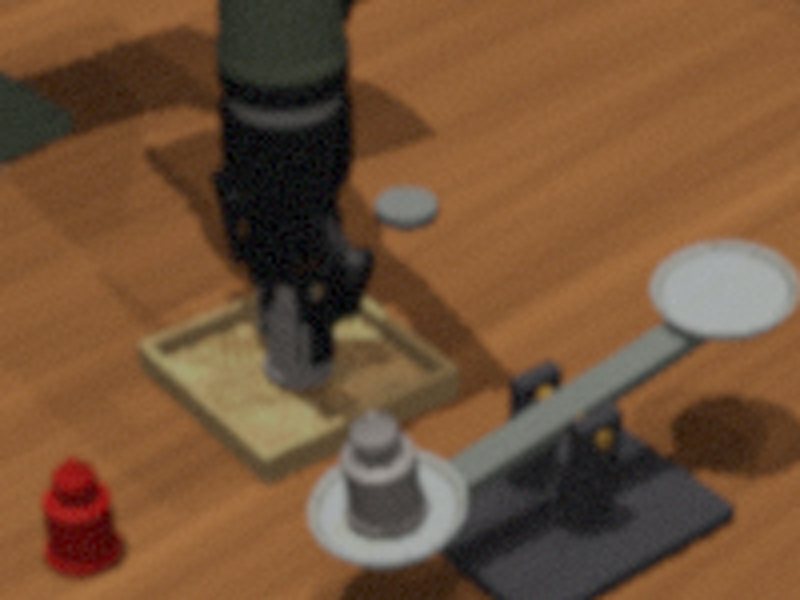

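The finial hangs just above the tray floor, near the middle of the tray at (298,375) in the crop. I'll go on down in small steps until the force shows contact.

{"op": "send_rows", "data": {"commands": [[[0,0,0.02],[0,0,0]],[[0,0,0.04],[0,0,0]],[[0,0,0.06],[0,0,0]],[[0,0,0.06],[0,0,0]],[[0,0,0.06],[0,0,0]]]}}

```text
time: 29.2
tcp_pos: [0.4478, 0.008, 0.0456]
tcp_rot: [3.141, 0.0, 1.468]
force: [-0.0, -0.2, -3.2]
gripper_width: 0.0366
```

{"op": "send_rows", "data": {"commands": [[[0,0,0.01],[0,0,0]],[[0,0,0.02],[0,0,0]],[[0,0,0.03],[0,0,0]],[[0,0,0.03],[0,0,0]],[[0,0,0.03],[0,0,0]]]}}

```text
time: 29.82
tcp_pos: [0.4478, 0.008, 0.0444]
tcp_rot: [3.141, 0.0, 1.468]
force: [-2.0, -0.1, 3.2]
gripper_width: 0.0362
```

Contact: the force rose to +3 N. I'll release and retreat upward.

{"op": "send_rows", "data": {"commands": [[[0,0,0],[0,0,0]],[[0,0,0],[0,0,0]],[[0,0,0],[0,0,0]],[[0,0,0],[0,0,0]],[[0,0,0],[0,0,0]],[[0,0,0],[0,0,0]],[[0,0,0],[0,0,0]]], "jaw": 1}}

```text
time: 30.7
tcp_pos: [0.4477, 0.008, 0.0441]
tcp_rot: [3.141, -0.0, 1.468]
force: [0.1, -0.5, 0.3]
gripper_width: 0.0854
```

{"op": "send_rows", "data": {"commands": [[[0,0,-0.3],[0,0,0]],[[0,0,-0.8],[0,0,0]],[[0,0,-1.5],[0,0,0]],[[0,0,-2.2],[0,0,0]],[[0,0,-3],[0,0,0]],[[0,0,-3.6],[0,0,0]],[[0,0,-4],[0,0,0]],[[0,0,-4],[0,0,0]],[[0,0,-4],[0,0,0]]]}}

```text
time: 31.82
tcp_pos: [0.4471, 0.0082, 0.2436]
tcp_rot: [-3.141, -0.0, 1.468]
force: [-0.3, 0.3, 0.4]
gripper_width: 0.0854
```

{"op": "send_rows", "data": {"commands": [[[0.3,0,0],[0,0,0]],[[0.9,0,0],[0,0,0]],[[1.6,0,0],[0,0,0]],[[2.4,0,0],[0,0,0]],[[3.2,0,0],[0,0,0]],[[3.8,0,0],[0,0,0]],[[4,0,0],[0,0,0]],[[4,0,0],[0,0,0]],[[4,0,0],[0,0,0]]]}}

```text
time: 32.95
tcp_pos: [0.4679, 0.2062, 0.2437]
tcp_rot: [-3.141, 0.001, 1.467]
force: [-0.0, 0.8, -0.6]
gripper_width: 0.0855
```

Run:
```python
from h import *
c=cam("scene");a=cv2.resize(c["frame"][180:310,230:450],(800,473))
cv2.imwrite("pics/s14.png",a)
t=cam("top");cv2.imwrite("pics/t14.png",cv2.resize(t["frame"][130:340,200:410],(600,600),interpolation=2))
s=manip.get_state();print(s["time"],s["tcp_pos"],s["force"])
```

```text
33.05 [0.46815756 0.20611395 0.2440048 ] [ 0.85665719 -0.66062248  0.140095  ]
```

View pics/s14.png

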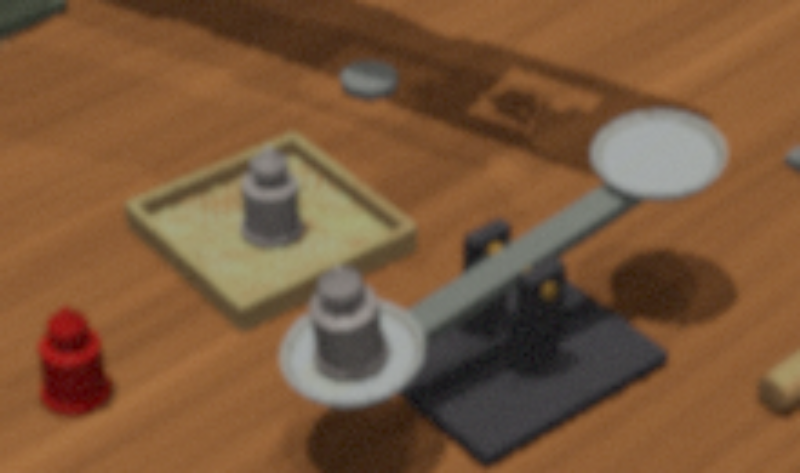

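View pics/t14.png

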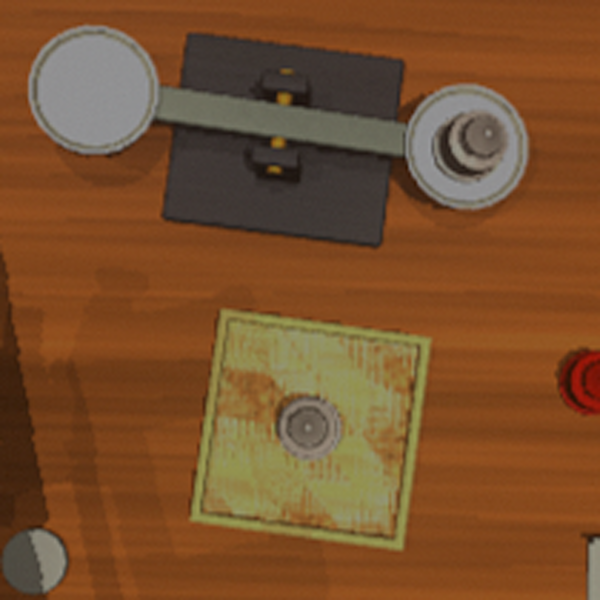

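In the top crop, the heavy finial stands upright at (309,427), and the tray's centre is (311,430). The light one stands within about 4 mm of the right pan's centre at (467,147). Handing in.

```bash
python3 -c "
from workcell import manip
print(manip.hand_in())"
```

```text
the job is handed in; nothing more can be done
None
```

I weighed the two grey finials on the balance, moved the heavier one to the plywood tray, and handed the job in at about 33 s. The hand-in gave no verdict.

- **Weighing:** I stood the finial from the robot's left (+y) on the left pan and the one from the right on the right pan, then let go of both. The beam stayed down on the left, so the left finial is the solid one. The wrist force agreed, at about 4 N for it and about 2 N for the other.
- **Moving:** I took the heavy finial off with the gripper tilted 8 degrees to match the pan. I set it upright on the tray floor, stopping when the wrist force showed contact at about 3 N upward.
- **Last checks:** The final pictures show the heavy finial upright within about 2 mm of the tray's centre. The light one stands within about 4 mm of the right pan's centre, leaning only with the tipped beam, and the arm is clear of everything.
- **Disagreements:** Before I regripped the heavy finial, its tip showed about 2 mm from where I had predicted, and I corrected for that. No check failed.

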